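Clip a brake lining to its plate with self-closing tweezers

TASK

Take the self-closing tweezers out of their wooden rest, squeeze their grips to open the jaws wide, and lower them astride the brake pad in the vise, one to two centimetres short of the stop screw, until you feel the throat bar press lightly on the plate's top edge. With the jaws still open, slide them along the edge until they butt against the stop screw, hold them lightly pressed there for a moment, then let go so that they close, clip the lining home onto its plate and stay there seated and upright. Press gently throughout (no more than about 15 N), touch the vise and pad only with the tweezers, and leave everything else on the bench where it is.

Things in the scene. Friction and masses are not known exactly. Their poses are not given: they have to be found in the camera images.
- grip_mid (a point): Midway between the two grip plates of the untouched self-closing tweezers, half-way up. Plates 24 mm high, 26 mm wide (x), outer faces 50 mm apart along y untouched, 34 mm fully squeezed (hard stop, 12 N; 20-40 N grip is fine). z up; the fingers close along y. Fixed to the -y arm: when fully squeezed it lies 8 mm to +y of the middle between the plates. Nothing rises above the plates.
- throat (a point): On the underside of the tweezers' throat bar (24 mm along x, 30 along y, 6 high), the crosspiece that stops them on an edge; 47 mm below grip_mid, same axes. Fully squeezed, it is the middle of the open mouth, straight below the middle between the plates. The bar's end faces are 12 mm from it along +x and -x. Jaws hang 28 mm below, 12 mm wide (x), 5 mm thick (y).
- tweezers_arm (a joint): how far the jaws are squeezed open, m: 0 untouched (gap between jaws 4 mm), 0.016 fully open (gap 20 mm); gap = 4 mm + value. A spring shuts them when the plates are let go (about 7 N on the pad).
- tweezers: Self-closing cross-action steel tweezers, 87 mm tall, 50 x 26 mm, about 0.1 kg, upright, jaws down, in the slot of a wooden rest: squeezing the plates opens the jaws, letting go shuts them. Origin on the throat bar's underside, 8 mm to +y of point throat.
- rest: Fixed wooden block, 72 (x) by 100 (y) mm, 50 mm high, with a slot 18 (x) by 56 (y) mm in its top where the jaws hang, with room to open; the throat bar lies on its top. Origin under its middle, axes as the tweezers.
- vise: Fixed grey bench vise, 110 mm high at its jaws, 120 mm wide (x), reaching 115 mm to -y (lever handle) and 91 mm to +y (anvil). Origin on the bench under the pad. x runs along the pad's edge towards the stop, y is square to the pad, z up.
- pad_edge (a point): Middle of the top edge of the steel backing plate (90 mm long in x, 4 mm thick) standing upright in the vise, 160 mm above the bench, 48 mm above the vise's jaws. Axes as the vise. Lining on its -y side: both together reach from y = +2 to -11 mm, middle at y = -4.5 mm. Land the throat 15 to 30 mm to -x of here; butted on the stop screw the throat is at x = -4 to +6 mm.
- stop: Steel stop block on the plate's top edge, 12 mm long (x), 12 mm thick, 16 mm high; origin at the foot of its face that looks to -x along the edge, 22 mm to +x of pad_edge. From that face a brass adjusting screw (head 9 mm across, centre 5.5 mm above the edge) sticks out to -x by 4 to 14 mm, set differently each time and not measured; its head is the stop. It does not give way.
- lining_face (a point): Centre of the outer (-y) face of the friction lining, a block 64 (x) by 34 (high) by 5 mm thick; its top is 9 mm below the plate's edge.
- lining (a joint): gap between lining and backing plate, m: 0.004 held off by a weak leaf spring, 0 home flat on the plate (2.5 N holds it there)
- plug_a: a spark plug lying on its side, 65 mm long, 21 mm thick; a bystander; origin at its thread's end on the bench
- plug_b: a second spark plug like the first, a bystander; origin at its thread's end on the bench
- socket_wrench: chrome socket wrench lying flat, 190 mm long, 30 mm high; a bystander; origin under its middle
- screwdriver: screwdriver lying flat, 190 mm long; a bystander
- parts_cup: plastic parts cup standing upright, 72 mm across, 60 mm high; a bystander; origin under its middle
- spare_pad: spare brake pad lying flat, 80 x 50 x 9 mm; a bystander; origin under its middle
- grease_tin: round grease tin, 60 mm across, 70 mm high; a bystander; origin under its middle
Not all that is in view belongs to the job. What is shaped like the vise but green is not meant. Several things have the shape of the tweezers; the one meant has the colours described above.

How it is judged:
By the outcome, as a careful person would: the job done as asked, in the order asked, and still so for the second after the job is handed in, with the robot touching nothing.
It also fails if it takes over 48 s, if anything falls off the work surface, if the arm or the gripper's body presses on something with over 40 N, if the wrist force passes 120 N, or if a joint passes its speed limit or range.

ROBOT

A 6-joint arm with a two-finger parallel gripper is mounted at the origin on the work surface. World frame = base frame: x ahead of the robot, y to its left, z up, the work surface at z = 0. Lengths are in mm, angles in degrees, forces in N, time in s.
With the tool pointing down it reaches from about 350 to 850 mm from the base axis. Payload 8.1 kg.
Tool frame: the origin (TCP) lies midway between the tips of the shut fingers; the grasp point (between the pads) lies 19 mm behind it (r.pinch_z is the distance from the TCP to the grasp point, in mm); z points along the fingers, y is the line along which they close (so a half turn about z gives the same grasp; the last joint's range is limited). The gripper opens to 85 mm and grips with 20 to 120 N. Pads are 22 mm wide; open, the fingers measure 114 mm over their backs; the gripper's body (76 mm by 85 mm) begins 54 mm behind the grasp point. The pads swing forward as they close: fully open they stand 13 mm farther back than shut.
Start: joints at [61.799, 7.471, 85.268, -0, 87.261, -4.893], TCP at [237.383, 551.049, 231.292] pointing down, gripper open.
Joint ranges: [-169.43, 169.43], [-51.17, 129.36], [1.28, 143.12], [-76.62, 256.62], [0, 156.53], [-152.29, 152.29]. Speed limits (degrees/s): [136.94, 136.94, 159.86, 180, 180, 180].

INTERFACE

Orientations are given as [roll, pitch, yaw] about the fixed x, y, z axes, in that order (R = Rz(yaw) Ry(pitch) Rx(roll)).
In Python, from bench import sensors, optics, job, r gives the robot as it stands.
- The arm moves only by the tool play_rows, never from a script. Its argument "motion" is a list that holds one entry, the list of rows, each a list of 6 numbers: the shift along the tool's x, y, z in cm, then the turn, a rotation vector about the tool's x, y, z in degrees. In form: [[[x, y, z, ax, ay, az], ...]]. A call has 1 to 5 rows; each row is the pose to reach, as a shift and turn from the pose commanded when the call began, along the tool's axes at that moment; what a row does not reach only later rows make up. A row lasts 1/10 s, in which the tool goes at most 50 mm and 8.59 degrees, less where a joint would pass 70% of its speed; a pose out of reach is approached as far as the arm can. A call with a gripper value outside its range is refused whole. "jaw" is the opening, from 0 (shut) to 1 (fully open), set as the call begins (left out, the last holds). The fingers move at their own pace and stop on an object; "squeeze" is the grip in N (left out, the last holds). Time passes only in rows, so rows that repeat a pose let the fingers close. It gives the time, the measured TCP pose, the force, the opening and the grip force at its end, in the units of the state.
- sensors.sense(): the state, without advancing time (a new reading comes with each control period).
- optics.snapshot(name): name is "scene" or "top" or "wrist"; returns a dict with "pixels" (420x560x3 uint8, red, green, blue), "mtx" (3x3 intrinsics, pixels), "R" (3x3) and "t" (3): a world point X has camera coordinates R X + t; the wrist camera has in their place "T_tool_cam" (4x4, takes a point from camera to tool coordinates, whose origin is the TCP and whose axes are the flange's). Camera axes: x right, y down, z forward; pixel columns grow to the right and rows downward; lengths in mm; the calibration is good to about 2 mm. The wrist camera is an equidistant fisheye: a pixel r from the principal point sees the ray r / f radians off the axis. A picture is of the moment at which its call begins: read the wrist's pose just before it. There is no depth.
- job.hand_in(): hands the job in; it is judged then, once.
The state is a dict: "time": time; "joint_pos": joint angles; "qd": joint speeds; "joint_efforts": joint torques, N m; "tool_pos": TCP position; "tcp_rot": TCP orientation; "ft_force": force on the tool from outside, world axes, zero at the start; "wrist_torque": the same for the moment, N m; "finger_gap": finger opening in mm; "grip_force": force on a finger pad.
Only numpy, scipy, OpenCV 4.12 (cv2) and the standard library are available. Lean on these libraries where they do the work, as an engineer would, in place of code of your own. Each camera call takes 0.05 s, during which the arm holds its last target. There are 200 camera calls.

## Working session

There is one attempt and no reset: what is moved stays moved. The work goes in short steps, Python scripts to look and compute and a tool call to move; the robot and the scene stay as the last step left them, time stands still between calls to the robot, and variables do not carry over. Pictures are saved under pics/ and viewed, at most 14 in all, crops included, and the job is handed in when it is done.

Besides the shell and the picture viewer there is one more tool, called after ">>>" in YAML: its name, and indented under it one key for each argument. play_rows: Moves the arm, as the interface text tells. Its arguments: {"type":"object","properties":{"motion":{"type":"array","items":{"type":"array","items":{"type":"array","items":{"type":"number"}}}},"jaw":{"type":"number"},"squeeze":{"type":"number"}},"required":["motion"]}

```bash
ls; mkdir -p pics; python3 - <<'E'
from bench import sensors, optics, job, r
import cv2,numpy as np
print(sensors.sense())
for n in("scene","top"):
    s=optics.snapshot(n); np.savez(f"{n}.npz",**s); print(n,s['mtx'],s['R'],s['t'])
    cv2.imwrite(f"pics/{n}.png",cv2.resize(s['pixels'][:,:,::-1],(800,600),interpolation=cv2.INTER_CUBIC))
E
```

```text
pics
{'time': 0.0, 'joint_pos': array([ 6.17974378e+01,  7.51575876e+00,  8.53312908e+01,  4.62039392e-04,
        8.72611858e+01, -4.89355473e+00]), 'qd': array([ 0.0983175 , -0.03509141, -0.08854879,  0.0482859 ,  0.07012909,
       -0.00304126]), 'joint_efforts': array([-4.07533971e-04, -5.69402683e+01, -5.00549769e+01, -2.08755609e-04,
        1.49708125e-02,  3.47471564e-05]), 'tool_pos': array([237.12834679, 550.54034388, 230.21837234]), 'tcp_rot': array([-1.79892199e+02, -9.69278102e-03,  1.56690961e+02]), 'ft_force': array([-0.8300176 , -0.24239028, -0.60982459]), 'wrist_torque': array([-0.0448958 , -0.02870562,  0.01289565]), 'grip_force': 0.0, 'finger_gap': 85.43643066293178}
scene [[462.00310721   0.         285.24668071]
 [  0.         462.00310721 200.86762863]
 [  0.           0.           1.        ]] [[ 0.82815318  0.56049026  0.00360264]
 [ 0.44381758 -0.65181058 -0.61495441]
 [-0.34232772  0.51087536 -0.78855444]] [-482.60072066 -165.04885128 1470.70140399]
top [[452.91397469   0.         278.28187922]
 [  0.         452.91397469 214.91449543]
 [  0.           0.           1.        ]] [[-0.01047272 -0.9998177   0.01596538]
 [-0.99666062  0.00914395 -0.08114185]
 [ 0.08098107 -0.01676184 -0.99657469]] [ 15.21325324 558.26408716 968.0322425 ]
```

View pics/scene.png

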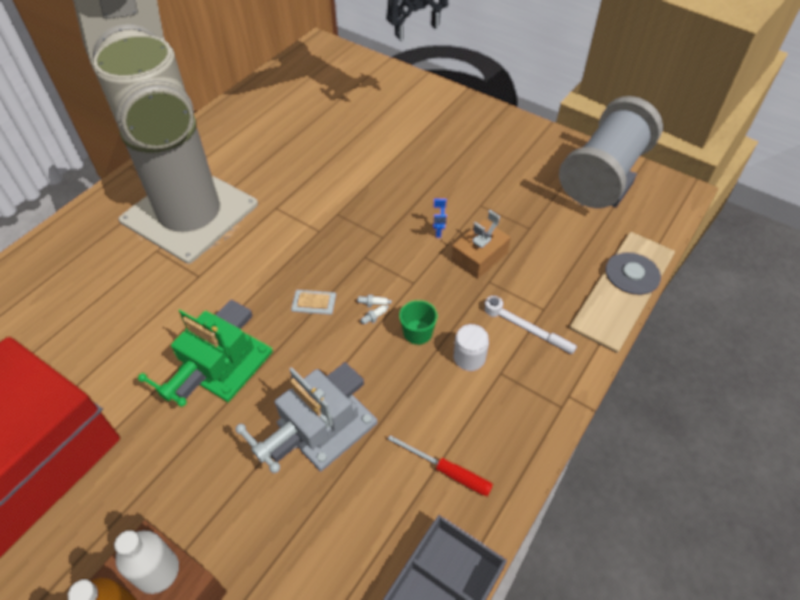

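View pics/top.png

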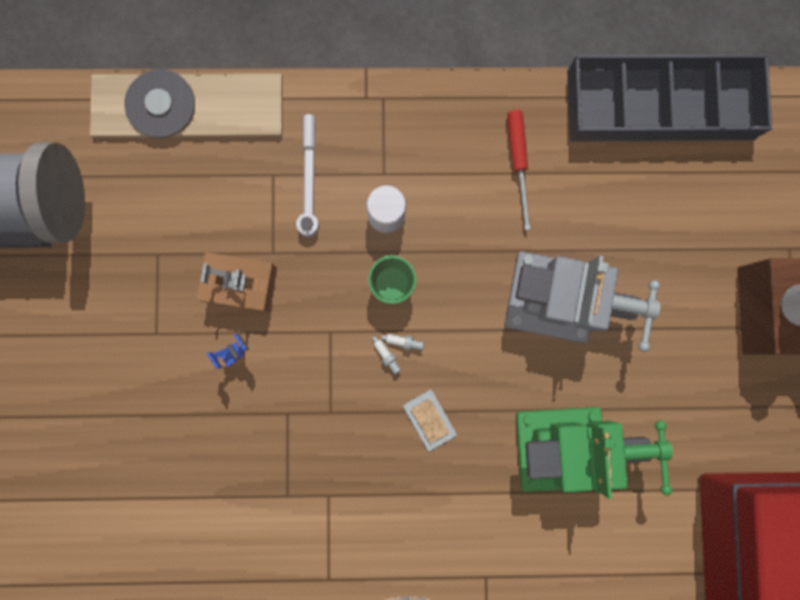

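The scene shows steel tweezers in the wooden rest (scene 485,230; top 225,278) and blue tweezers (scene 440,215; top 228,352). The ones meant are the steel pair in the rest. The vises are grey (scene 325,420; top 575,295) and green (top 575,455); grey is meant. I'll confirm with an enlarged crop.

```bash
python3 - <<'E'
import cv2,numpy as np
t=np.load("top.npz")['pixels'];s=np.load("scene.npz")['pixels']
def c(p,x,y): return cv2.resize(p[y:y+60,x:x+80],(400,300),interpolation=cv2.INTER_CUBIC)
# origins printed in native px
im=np.vstack([np.hstack([c(t,125,165),c(s,300,140)]),np.hstack([c(t,385,170),c(s,180,245)])])
cv2.imwrite("pics/crop.png",im[:,:,::-1])
E
```

```text
(no output)
```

View pics/crop.png

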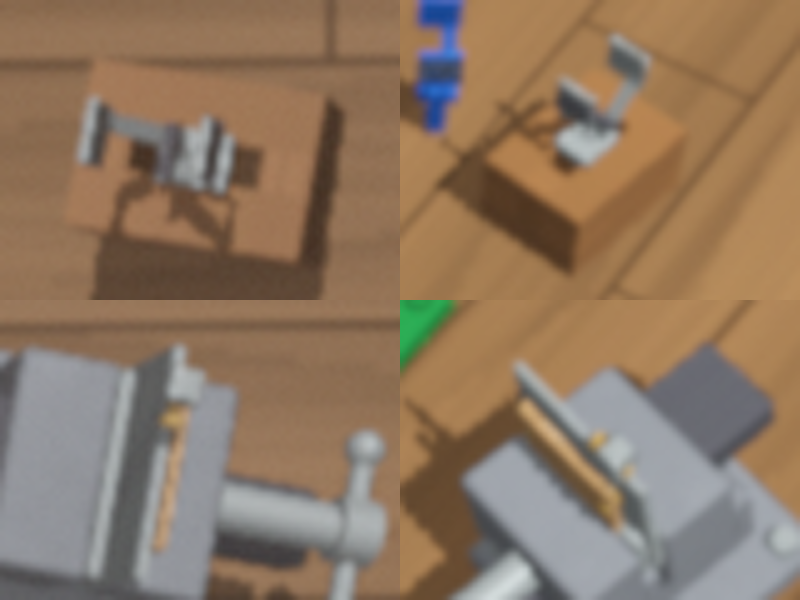

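The crop confirms the steel tweezers in the wooden rest. In the top crop their plates are at crop (90,130) and (222,155), and the rest's corners are (97,60), (328,97), (298,262) and (67,225). In the grey vise the lining is orange, the stop block is at crop (188,385 in the lower left panel) and its brass screw is at (175,415).

```bash
cat > h.py <<'E'
import numpy as np, cv2
from scipy.spatial.transform import Rotation as Ro
def ray(s,px):
    d=s['R'].T@np.linalg.inv(s['mtx'])@np.array([px[0],px[1],1.]); return -s['R'].T@s['t'],d
def onz(s,px,z):
    c,d=ray(s,px); return c+d*(z-c[2])/d[2]
def wrist(optics,sensors):
    st=sensors.sense(); s=optics.snapshot("wrist")
    T=np.eye(4);T[:3,:3]=Ro.from_euler('xyz',st['tcp_rot'],degrees=True).as_matrix();T[:3,3]=st['tool_pos']
    s['W']=T@s['T_tool_cam']; return s,st
def wz(s,px,z):
    u=np.array([(px[0]-s['mtx'][0,2])/s['mtx'][0,0],(px[1]-s['mtx'][1,2])/s['mtx'][1,1]]);th=np.hypot(*u)
    d=np.r_[u/th*np.sin(th),np.cos(th)]; d=s['W'][:3,:3]@d;c=s['W'][:3,3]; return c+d*(z-c[2])/d[2]
E
python3 - <<'E'
from h import *
t=dict(np.load("top.npz"))
np.set_printoptions(precision=1,suppress=True)
print("cam",-t['R'].T@t['t'])
f=lambda x,y,z:onz(t,(125+x/5,165+y/5),z)
C=[f(*p,50) for p in((97,60),(328,97),(298,262),(67,225))]
print(np.array(C),np.mean(C,0), "long",C[0]-C[1])
print("plates",f(90,130,109),f(222,155,109),"bar",f(195,160,56))
g=lambda x,y,z:onz(t,(385+x/5,170+(y-300)/5),z)
print("edge",g(183,345,160),g(157,590,160),"stop",g(188,385,176))
E
```

```text
cam [ 478.2   26.3 1009.8]
[[639.8 294.6  50. ]
 [623.1 196.4  50. ]
 [552.7 208.7  50. ]
 [569.3 306.3  50. ]] [596.2 251.5  50. ] long [16.7 98.2  0. ]
plates [601.7 280.6 109. ] [591.2 228.  109. ] bar [595.8 251.2  56. ]
edge [ 613.3 -261.7  160. ] [ 520.  -248.4  160. ] stop [ 595.7 -257.6  176. ]
```

>>> play_rows:
  motion:
    - [[-4,-1.2,0,0,0,-1.5],[-8.5,-2.5,0,0,0,-4],[-13,-3.8,0,0,0,-7],[-17.5,-5.2,0,0,0,-10],[-22,-6.5,0,0,0,-13.6]]
  jaw: 1

```text
time: 0.6
tool_pos: [414.6, 402.8, 230.9]
tcp_rot: [-180.0, -0.0, 170.4]
ft_force: [0.9, 1.9, -0.6]
finger_gap: 85.4
grip_force: 0.0
```

>>> play_rows:
  motion:
    - [[-4,-2.4,0,0,0,0],[-8,-4.7,0,0,0,0],[-12.2,-7.1,0,0,0,0],[-16.4,-9.5,0,0,0,0],[-20.4,-11.8,0,0,0,0]]

```text
time: 1.1
tool_pos: [596.1, 251.8, 230.7]
tcp_rot: [-180.0, -0.0, 170.3]
ft_force: [0.7, 1.8, 0.5]
finger_gap: 85.6
grip_force: 0.0
```

```bash
python3 - <<'E'
from bench import sensors, optics, job, r
from h import *
s,st=wrist(optics,sensors); np.savez("w1.npz",**s)
np.set_printoptions(precision=1,suppress=True)
print(st['tool_pos'],st['tcp_rot'],s['T_tool_cam'],s['mtx'])
cv2.imwrite("pics/w1.png",cv2.resize(s['pixels'][:,:,::-1],(800,600),interpolation=cv2.INTER_CUBIC))
E
```

```text
[596.1 251.8 230.7] [-180.    -0.   170.3] [[   0.    -0.9   -0.3   78.7]
 [   1.     0.     0.     0. ]
 [   0.    -0.3    0.9 -143.5]
 [   0.     0.     0.     1. ]] [[325.2   0.  277.8]
 [  0.  325.2 211.7]
 [  0.    0.    1. ]]
```

View pics/w1.png

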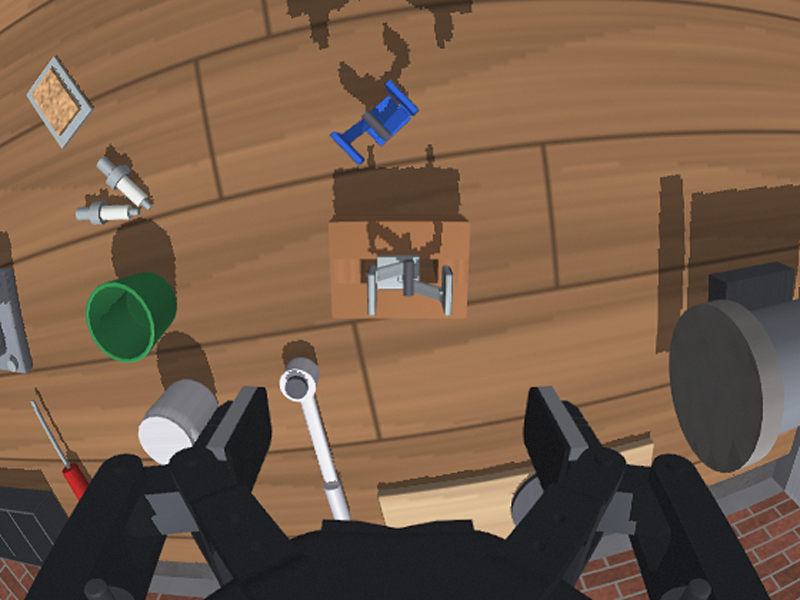

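The wrist view shows the steel tweezers in the rest: the left plate spans columns 368–376 and the right 444–453, rows 265–315, and the throat bar is centred at about (398,273). The rest is square to the tool, its top running from (330,222) to (468,318).

```bash
python3 - <<'E'
from h import *
np.set_printoptions(precision=1,suppress=True)
s=dict(np.load("w1.npz")); T=s['W']@np.linalg.inv(s['T_tool_cam'])
def f(x,y,z): return (np.linalg.inv(T)@np.r_[wz(s,(x/1.42857,y/1.42857),z),1])[:3]
for n,p in dict(L=(368,315,109),R=(453,315,109),Lm=(372,290,109),Rm=(449,290,109),b1=(377,258,56),b2=(418,258,56),r1=(330,222,50),r2=(468,222,50),r3=(331,318,50),r4=(467,318,50)).items(): print(n,f(*p))
p=s['pixels'][165:235,220:350]; cv2.imwrite("pics/w1c.png",cv2.resize(p[:,:,::-1],(780,420),interpolation=cv2.INTER_NEAREST))
E
```

```text
L [-16.6 -17.2 121.7]
R [-16.5  34.5 121.7]
Lm [ -0.7 -14.6 121.7]
Rm [ -0.6  31.4 121.7]
b1 [  6.8 -13.7 174.7]
b2 [  6.9  15.1 174.7]
r1 [ 31.8 -47.1 180.8]
r2 [ 32.1  50.5 180.7]
r3 [-40.3 -48.9 180.7]
r4 [-40.   52.9 180.7]
```

View pics/w1c.png

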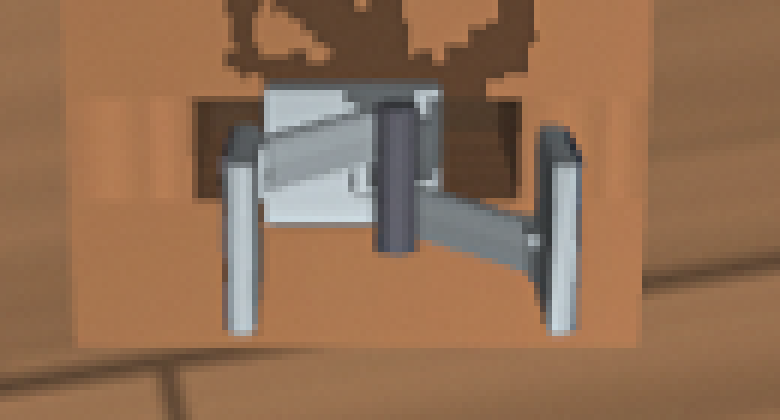

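The crop shows plate tops at crop columns 222–258 and 552–579, rows 160–335, and the bar top at columns 264–442, rows 88–225.

```bash
python3 - <<'E'
from h import *
np.set_printoptions(precision=1,suppress=True)
s=dict(np.load("w1.npz")); T=s['W']@np.linalg.inv(s['T_tool_cam'])
def f(x,y,z): return (np.linalg.inv(T)@np.r_[wz(s,(220+x/6,165+y/6),z),1])[:3]
for p in ((222,160,109),(222,335,109),(579,160,109),(579,335,109),(264,90,56),(442,225,56)): print(f(*p))
E
```

```text
[  9.2 -17.3 121.7]
[-16.9 -17.8 121.7]
[  9.4  33.  121.7]
[-16.8  34.  121.7]
[  7.5 -13.6 174.7]
[-16.   16.5 174.7]
```

>>> play_rows:
  motion:
    - [[-0.4,0.05,4,0,0,0],[-0.4,0.05,8,0,0,0],[-0.4,0.05,11.5,0,0,0],[-0.4,0.05,14,0,0,0],[-0.4,0.05,15.3,0,0,0]]

```text
time: 1.65
tool_pos: [596.6, 252.6, 74.2]
tcp_rot: [-179.8, -0.3, 170.3]
ft_force: [-0.8, -0.3, -1.3]
finger_gap: 85.5
grip_force: 0.0
```

>>> play_rows:
  motion:
    - [[0,0,0,0,0,0],[0,0,0,0,0,0],[0,0,0,0,0,0],[0,0,0,0,0,0],[0,0,0,0,0,0]]
  jaw: 0.2
  squeeze: 30

```text
time: 2.15
tool_pos: [601.6, 253.3, 82.8]
tcp_rot: [179.9, 0.3, 170.3]
ft_force: [-2.8, -4.7, 9.6]
finger_gap: 32.8
grip_force: 30.9
```

>>> play_rows:
  motion:
    - [[0,0,0,0,0,0],[0,0,0,0,0,0],[0,0,0,0,0,0]]

```text
time: 2.45
tool_pos: [601.6, 253.3, 82.8]
tcp_rot: [179.9, 0.3, 170.3]
ft_force: [-2.2, -4.5, 9.4]
finger_gap: 32.6
grip_force: 30.9
```

```bash
python3 - <<'E'
from bench import sensors, optics, job, r
from h import *
s,st=wrist(optics,sensors); print(st,r.pinch_z); np.savez("w2.npz",**s)
cv2.imwrite("pics/w2.png",cv2.resize(s['pixels'][120:,100:460][:,:,::-1],(720,600),interpolation=cv2.INTER_CUBIC))
E
```

```text
{'time': 2.45, 'joint_pos': array([ 1.83809648e+01,  2.13909384e+01,  8.48797944e+01, -8.03285049e-02,
        7.33872849e+01, -6.18739244e+01]), 'qd': array([-0.01714486, -0.03186515, -0.04582044,  0.04028018, -0.13435326,
       -0.09259883]), 'joint_efforts': array([ 2.23122641e+00, -6.05237460e+01, -4.36170208e+01,  1.29899193e+00,
       -1.07865036e+00, -3.55099764e-03]), 'tool_pos': array([601.58320531, 253.33431172,  82.79837816]), 'tcp_rot': array([179.90679691,   0.33793621, 170.27735058]), 'ft_force': array([-2.20479108, -4.54694305,  9.39429595]), 'wrist_torque': array([-0.83317763,  0.28289511, -0.01958472]), 'grip_force': 30.87296426296234, 'finger_gap': 32.57938039470767} 18.700000000000003
```

View pics/w2.png

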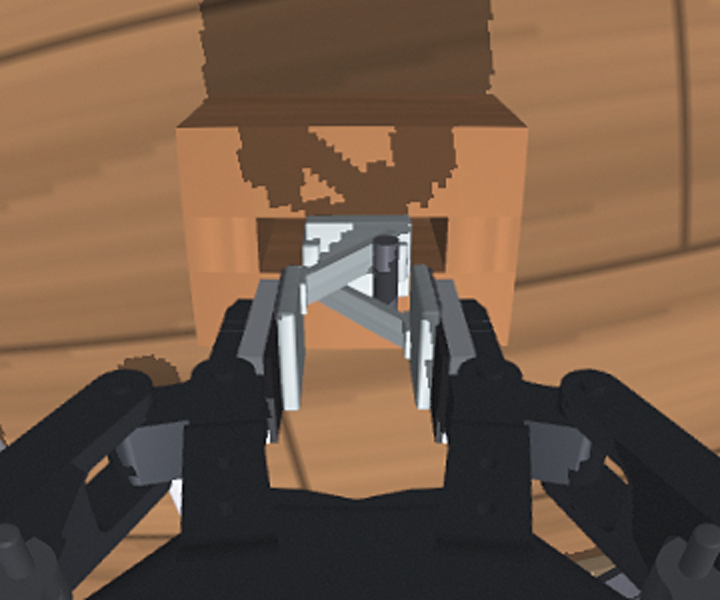

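Both plates are fully squeezed (32.6 mm gap) and the bar is still on the rest. Lifting.

>>> play_rows:
  motion:
    - [[0,0,-1,0,0,0],[0,0,-4,0,0,0],[0,0,-8,0,0,0],[0,0,-12,0,0,0],[0,-2,-16,0,0,0]]

```text
time: 3.0
tool_pos: [595.5, 235.5, 241.6]
tcp_rot: [179.9, 0.1, 170.4]
ft_force: [-0.6, -0.8, -1.2]
finger_gap: 32.6
grip_force: 30.5
```

>>> play_rows:
  motion:
    - [[0,-4,-2,0,0,0],[-0.4,-8,-4,0,0,0],[-0.8,-12.5,-4,0,0,0],[-1,-17,-4,0,0,0],[-1.2,-21.5,-4,0,0,0]]

```text
time: 3.5
tool_pos: [571.1, 18.3, 280.5]
tcp_rot: [180.0, 0.2, 170.3]
ft_force: [0.6, 0.3, -1.0]
finger_gap: 33.0
grip_force: 30.5
```

>>> play_rows:
  motion:
    - [[0,-4.5,0,0,0,0],[0,-9,0,0,0,0],[-0.2,-13.5,0,0,0,0],[-0.3,-18,0,0,0,0],[-0.3,-22,0,0,0,0]]

```text
time: 4.0
tool_pos: [536.7, -199.7, 280.3]
tcp_rot: [-180.0, 0.2, 170.3]
ft_force: [-0.0, 0.2, -0.7]
finger_gap: 33.4
grip_force: 30.5
```

>>> play_rows:
  motion:
    - [[0,-3.5,0,0,0,0],[0,-5.5,0,0,0,0],[0,-5.8,0,0,0,0],[0,-5.8,0,0,0,0]]

```text
time: 4.4
tool_pos: [527.3, -255.1, 279.5]
tcp_rot: [-180.0, 0.1, 170.2]
ft_force: [-0.6, 0.3, -1.8]
finger_gap: 32.8
grip_force: 30.5
```

```bash
python3 - <<'E'
from bench import sensors, optics, job, r
from h import *
s,st=wrist(optics,sensors); print(st['tool_pos'],st['tcp_rot'],st['ft_force'],st['finger_gap'],st['time']); np.savez("w3.npz",**s)
cv2.imwrite("pics/w3.png",cv2.resize(s['pixels'][:,:,::-1],(800,600),interpolation=cv2.INTER_CUBIC))
E
```

```text
[ 527.29601855 -255.10042733  279.45086608] [-1.79992145e+02  8.12482400e-02  1.70227489e+02] [-0.62461248  0.25716988 -1.79348652] 32.82089200243311 4.4
```

View pics/w3.png

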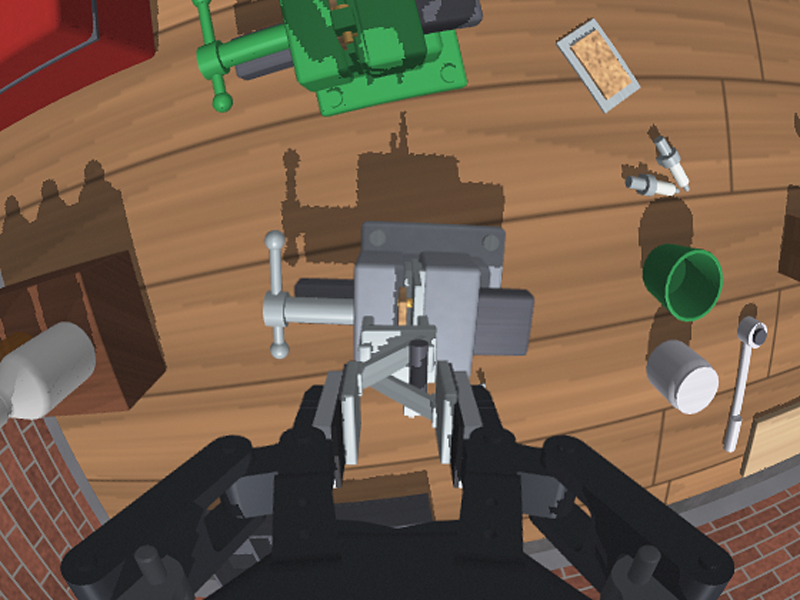

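The picture shows the grey vise with its jaws at rows 255–375, columns 355–480. The tweezers hide the pad from row 325 down. I'll move 7 cm forward to bring the pad up into clear view.

>>> play_rows:
  motion:
    - [[-3,0,0,0,0,0],[-6,0,0,0,0,0],[-7.5,0,0,0,0,0],[-7.5,0,0,0,0,0]]

```text
time: 4.85
tool_pos: [602.8, -265.6, 278.0]
tcp_rot: [180.0, -0.0, 170.4]
ft_force: [0.5, -0.2, -0.5]
finger_gap: 33.0
grip_force: 30.5
```

```bash
python3 - <<'E'
from bench import sensors, optics, job, r
from h import *
s,st=wrist(optics,sensors); print(st['tool_pos'],st['tcp_rot'],st['time']); np.savez("w4.npz",**s)
cv2.imwrite("pics/w4.png",cv2.resize(s['pixels'][120:250,210:370][:,:,::-1],(720,585),interpolation=cv2.INTER_CUBIC))
E
```

```text
[ 602.80444782 -265.63848438  277.9798676 ] [ 1.79965972e+02 -2.46449161e-03  1.70442980e+02] 4.85
```

View pics/w4.png

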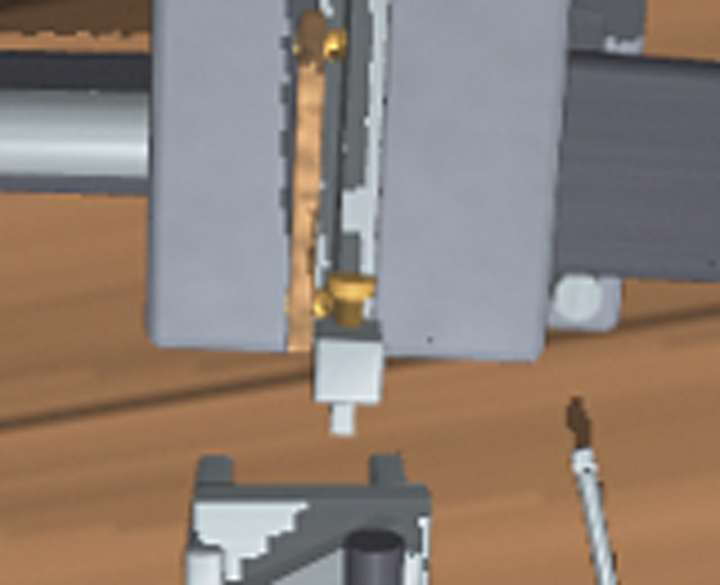

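The crop shows the stop block top at (316–383, 338–403), the brass screw head at (328–376, 275–298), the plate's far end at (343,435), the lining at columns 290–325, and the tweezers' open jaws below the bar at (200–230) and (370–400).

```bash
python3 - <<'E'
from h import *
np.set_printoptions(precision=1,suppress=True)
s=dict(np.load("w4.npz")); T=s['W']@np.linalg.inv(s['T_tool_cam'])
def f(x,y,z): return (np.linalg.inv(T)@np.r_[wz(s,(210+x/4.5,120+y/4.5),z),1])[:3]
L=dict(blkA=(316,340,176),blkB=(382,338,176),blkC=(383,400,176),blkD=(316,403,176),end1=(332,435,160),end2=(355,435,160),
 head=(352,285,165.5),headL=(328,283,165.5),headR=(376,283,165.5),vL=(150,346,110),vR=(543,358,110),linA=(302,60,151),linB=(290,345,151),bar1=(195,490,245.2),bar2=(430,490,245.2))
for n,p in L.items(): print(n,f(*p))
a,b=f(*L['vL']),f(*L['vR']);print("yaw vise y in tool",np.degrees(np.arctan2(-(b-a)[0],(b-a)[1])))
a,b=f(*L['linA']),f(*L['linB']);print("lin dir",np.degrees(np.arctan2((b-a)[1],-(b-a)[0])))
E
```

```text
blkA [ 11.3   2.1 102. ]
blkB [ 11.7  13.6 102. ]
blkC [  0.4  14.  102. ]
blkD [ -0.2   2.2 102. ]
end1 [-11.7   5.4 118. ]
end2 [-11.7   9.7 118. ]
head [ 18.7   8.6 112.5]
headL [ 19.    4.3 112.5]
headR [ 19.1  12.9 112.5]
vL [ -8.2 -34.1 168. ]
vR [-10.7  53.4 168. ]
linA [ 57.9  -0.5 127. ]
linB [  3.4  -2.7 127. ]
bar1 [ 10.2 -14.   32.8]
bar2 [10.2 16.4 32.8]
yaw vise y in tool 1.6205115750546686
lin dir -2.2867814207383694
```

>>> play_rows:
  motion:
    - [[2.5,0.2,0,0,0,1.8],[5.1,0.37,0,0,0,1.8],[5.1,0.37,2.5,0,0,1.8],[5.1,0.37,4.4,0,0,1.8],[5.1,0.37,4.4,0,0,1.8]]

```text
time: 5.4
tool_pos: [549.3, -253.5, 231.5]
tcp_rot: [179.9, -0.3, 168.5]
ft_force: [-0.2, 0.3, -1.3]
finger_gap: 32.7
grip_force: 30.5
```

```bash
python3 - <<'E'
from bench import sensors, optics, job, r
from h import *
s,st=wrist(optics,sensors); print(st['tool_pos'],st['tcp_rot'],st['ft_force'],st['time']); np.savez("w5.npz",**s)
cv2.imwrite("pics/w5.png",cv2.resize(s['pixels'][150:280,200:360][:,:,::-1],(720,585),interpolation=cv2.INTER_CUBIC))
E
```

```text
[ 549.25700565 -253.49188925  231.46889543] [179.90949775  -0.27684284 168.52261562] [-0.23538777  0.28496771 -1.32819829] 5.4
```

View pics/w5.png

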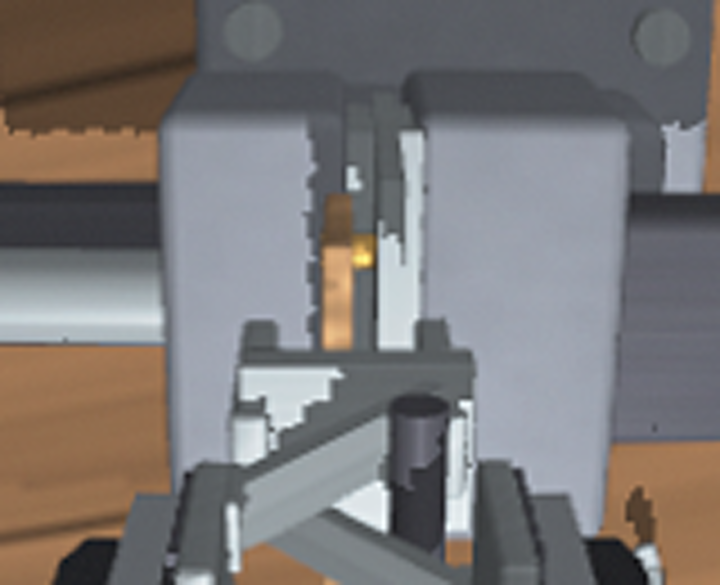

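The jaws' inner faces are at columns 278 and 416 (middle 347). The pad and lining span 323–377 (middle 350), so they are centred within half a millimetre. Lowering.

>>> play_rows:
  motion:
    - [[0,0,1,0,0,0],[0,0,2,0,0,0],[0,0,2.8,0,0,0],[0,0,3.3,0,0,0],[0,0,3.3,0,0,0]]

```text
time: 5.95
tool_pos: [550.8, -254.9, 199.8]
tcp_rot: [180.0, -0.1, 168.5]
ft_force: [0.7, 0.1, -1.9]
finger_gap: 32.8
grip_force: 30.5
```

>>> play_rows:
  motion:
    - [[0,0,0.1,0,0,0],[0,0,0.2,0,0,0],[0,0,0.3,0,0,0],[0,0,0.3,0,0,0]]

```text
time: 6.35
tool_pos: [551.6, -255.2, 198.4]
tcp_rot: [-180.0, 0.0, 168.5]
ft_force: [0.8, 1.1, -1.0]
finger_gap: 32.6
grip_force: 30.6
```

>>> play_rows:
  motion:
    - [[0,0,0.1,0,0,0],[0,0,0.2,0,0,0],[0,0,0.3,0,0,0],[0,0,0.3,0,0,0]]

```text
time: 6.75
tool_pos: [551.4, -255.1, 195.1]
tcp_rot: [180.0, -0.0, 168.5]
ft_force: [0.7, 0.8, -1.0]
finger_gap: 32.8
grip_force: 30.6
```

>>> play_rows:
  motion:
    - [[0,0,0.1,0,0,0],[0,0,0.2,0,0,0],[0,0,0.2,0,0,0]]

```text
time: 7.05
tool_pos: [551.4, -255.1, 193.1]
tcp_rot: [180.0, -0.0, 168.5]
ft_force: [1.6, 0.9, -1.0]
finger_gap: 33.1
grip_force: 30.6
```

>>> play_rows:
  motion:
    - [[0,0,0.1,0,0,0],[0,0,0.15,0,0,0],[0,0,0.15,0,0,0]]

```text
time: 7.35
tool_pos: [551.6, -255.2, 192.8]
tcp_rot: [-180.0, 0.0, 168.5]
ft_force: [-2.4, 1.4, 4.7]
finger_gap: 33.0
grip_force: 32.1
```

>>> play_rows:
  motion:
    - [[0,0,0.1,0,0,0],[0,0,0.15,0,0,0],[0,0,0.15,0,0,0]]

```text
time: 7.65
tool_pos: [551.7, -255.3, 192.7]
tcp_rot: [-180.0, 0.1, 168.5]
ft_force: [-5.7, 2.9, 12.5]
finger_gap: 32.5
grip_force: 33.8
```

The bar seated at exactly the predicted height. I'll ease the pressure, then slide.

>>> play_rows:
  motion:
    - [[0,0,-0.12,0,0,0],[0,0,-0.12,0,0,0],[-0.15,0,-0.12,0,0,0],[-0.3,0,-0.12,0,0,0],[-0.45,0,-0.12,0,0,0]]

```text
time: 8.15
tool_pos: [555.7, -256.2, 192.7]
tcp_rot: [-180.0, -0.0, 168.5]
ft_force: [-5.4, 2.8, 9.0]
finger_gap: 32.8
grip_force: 33.2
```

>>> play_rows:
  motion:
    - [[-0.15,0,0,0,0,0],[-0.3,0,0,0,0,0],[-0.45,0,0,0,0,0],[-0.45,0,0,0,0,0]]

```text
time: 8.55
tool_pos: [560.2, -257.1, 192.8]
tcp_rot: [-180.0, 0.0, 168.5]
ft_force: [-5.2, 2.4, 8.9]
finger_gap: 32.5
grip_force: 33.0
```

>>> play_rows:
  motion:
    - [[-0.15,0,-0.08,0,0,0],[-0.3,0,-0.08,0,0,0],[-0.4,0,-0.08,0,0,0],[-0.4,0,-0.08,0,0,0]]

```text
time: 8.95
tool_pos: [564.2, -257.9, 192.8]
tcp_rot: [-180.0, 0.0, 168.5]
ft_force: [-3.6, 2.3, 4.6]
finger_gap: 33.0
grip_force: 32.3
```

>>> play_rows:
  motion:
    - [[-0.1,0,0,0,0,0],[-0.2,0,0,0,0,0],[-0.2,0,0,0,0,0]]

```text
time: 9.25
tool_pos: [566.2, -258.3, 192.8]
tcp_rot: [-180.0, -0.0, 168.5]
ft_force: [-3.2, 2.8, 5.9]
finger_gap: 32.4
grip_force: 32.3
```

>>> play_rows:
  motion:
    - [[-0.1,0,0,0,0,0],[-0.2,0,0,0,0,0],[-0.2,0,0,0,0,0]]

```text
time: 9.55
tool_pos: [568.1, -258.7, 192.8]
tcp_rot: [-180.0, -0.0, 168.5]
ft_force: [-3.0, 1.8, 5.1]
finger_gap: 33.0
grip_force: 32.3
```

>>> play_rows:
  motion:
    - [[-0.1,0,0,0,0,0],[-0.15,0,0,0,0,0],[-0.15,0,0,0,0,0]]

```text
time: 9.85
tool_pos: [569.6, -259.0, 192.8]
tcp_rot: [-180.0, -0.0, 168.5]
ft_force: [-5.1, 2.0, 5.7]
finger_gap: 32.7
grip_force: 32.3
```

Possible contact: the x force rose. One more small step to check.

>>> play_rows:
  motion:
    - [[-0.05,0,0,0,0,0],[-0.1,0,0,0,0,0],[-0.1,0,0,0,0,0]]

```text
time: 10.15
tool_pos: [570.5, -259.2, 192.8]
tcp_rot: [-180.0, -0.0, 168.5]
ft_force: [-4.2, 2.0, 5.4]
finger_gap: 32.7
grip_force: 32.3
```

>>> play_rows:
  motion:
    - [[-0.05,0,0,0,0,0],[-0.1,0,0,0,0,0],[-0.15,0,0,0,0,0],[-0.15,0,0,0,0,0]]

```text
time: 10.55
tool_pos: [571.2, -259.5, 192.8]
tcp_rot: [-180.0, -0.1, 168.5]
ft_force: [-8.2, 2.6, 7.6]
finger_gap: 32.9
grip_force: 32.5
```

>>> play_rows:
  motion:
    - [[-0.05,0,-0.03,0,0,0],[-0.05,0,-0.03,0,0,0],[-0.05,0,-0.03,0,0,0],[-0.05,0,-0.03,0,0,0],[-0.05,0,-0.03,0,0,0]]

```text
time: 11.05
tool_pos: [571.5, -259.6, 192.8]
tcp_rot: [-180.0, -0.1, 168.5]
ft_force: [-8.3, 1.7, 7.0]
finger_gap: 32.9
grip_force: 32.1
```

>>> play_rows:
  motion:
    - [[-0.05,0,0,0,0,0],[-0.08,0,0,0,0,0],[-0.08,0,0,0,0,0],[-0.08,0,0,0,0,0],[-0.08,0,0,0,0,0]]

```text
time: 11.55
tool_pos: [572.1, -259.7, 192.8]
tcp_rot: [-180.0, -0.2, 168.5]
ft_force: [-9.5, 2.7, 8.2]
finger_gap: 32.6
grip_force: 32.0
```

```bash
python3 - <<'E'
from bench import sensors, optics, job, r
from h import *
s,st=wrist(optics,sensors); print(st['tool_pos'],st['ft_force'],st['wrist_torque'])
a=cv2.resize(s['pixels'][190:270,220:340][:,:,::-1],(780,520),interpolation=cv2.INTER_CUBIC)
cv2.imwrite("pics/w6.png",a)
E
```

```text
[ 572.06415011 -259.74775123  192.84099271] [-9.49921597  2.70070118  8.22597949] [0.48357166 1.80919792 0.08068641]
```

View pics/w6.png

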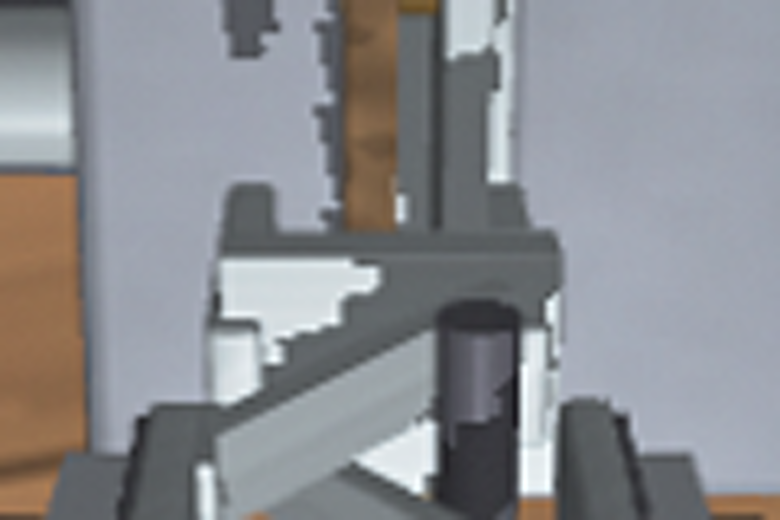

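The tweezers are astride the pad and butted: they moved only slightly while the force climbed from 3 N to about 9 N. I'll ease to a light press, hold, then open gradually.

>>> play_rows:
  motion:
    - [[0.06,0,-0.06,0,0,0],[0.06,0,-0.06,0,0,0],[0.06,0,-0.06,0,0,0],[0.06,0,-0.06,0,0,0],[0.06,0,-0.06,0,0,0]]

```text
time: 12.1
tool_pos: [571.9, -259.6, 192.9]
tcp_rot: [-180.0, -0.1, 168.5]
ft_force: [-5.6, 1.3, 4.2]
finger_gap: 32.7
grip_force: 31.1
```

>>> play_rows:
  motion:
    - [[0,0,0,0,0,0],[0,0,0,0,0,0],[0,0,0,0,0,0]]

```text
time: 12.4
tool_pos: [571.9, -259.7, 192.9]
tcp_rot: [-180.0, -0.1, 168.5]
ft_force: [-6.4, 1.1, 3.3]
finger_gap: 32.6
grip_force: 31.1
```

>>> play_rows:
  motion:
    - [[0,0,0,0,0,0],[0,0,0,0,0,0],[0,0,0,0,0,0]]
  jaw: 0.47

```text
time: 12.7
tool_pos: [572.6, -258.9, 192.5]
tcp_rot: [179.9, -0.1, 168.5]
ft_force: [-1.0, 4.5, -1.5]
finger_gap: 40.3
grip_force: 6.8
```

>>> play_rows:
  motion:
    - [[0,0,0,0,0,0],[0,0,0,0,0,0],[0,0,0,0,0,0]]
  jaw: 0.53

```text
time: 13.0
tool_pos: [572.8, -259.6, 193.1]
tcp_rot: [-180.0, 0.0, 168.5]
ft_force: [0.6, 2.8, -2.3]
finger_gap: 45.3
grip_force: 1.5
```

>>> play_rows:
  motion:
    - [[0,0,0,0,0,0],[0,0,0,0,0,0],[0,0,0,0,0,0]]
  jaw: 0.62

```text
time: 13.3
tool_pos: [572.9, -259.8, 193.5]
tcp_rot: [-180.0, 0.0, 168.5]
ft_force: [1.0, 1.8, -2.0]
finger_gap: 53.0
grip_force: 0.8
```

>>> play_rows:
  motion:
    - [[0,0,0,0,0,0],[0,0,0,0,0,0],[0,0,0,0,0,0],[0,0,0,0,0,0]]
  jaw: 1

```text
time: 13.7
tool_pos: [572.8, -259.7, 193.4]
tcp_rot: [-180.0, 0.0, 168.5]
ft_force: [0.4, -0.4, -0.4]
finger_gap: 85.5
grip_force: 0.0
```

>>> play_rows:
  motion:
    - [[0,0,-1,0,0,0],[0,0,-3,0,0,0],[0,0,-6,0,0,0],[0,0,-9.5,0,0,0],[0,0,-13,0,0,0]]

```text
time: 14.2
tool_pos: [572.5, -259.4, 325.2]
tcp_rot: [-180.0, 0.0, 168.5]
ft_force: [-0.1, -0.4, -0.8]
finger_gap: 85.7
grip_force: 0.0
```

```bash
python3 - <<'E'
from bench import sensors, optics, job, r
from h import *
s,st=wrist(optics,sensors); t=optics.snapshot("scene")['pixels']; print(st['tool_pos'],st['ft_force'],st['time'])
a=cv2.resize(s['pixels'][150:270,220:340],(400,400),interpolation=cv2.INTER_CUBIC)
b=cv2.resize(t[235:315,180:260],(400,400),interpolation=cv2.INTER_CUBIC)
cv2.imwrite("pics/w7.png",np.hstack([a,b])[:,:,::-1])
E
```

```text
[ 572.53202813 -259.41043188  325.18855983] [-0.12053334 -0.41656597 -0.76168139] 14.2
```

View pics/w7.png

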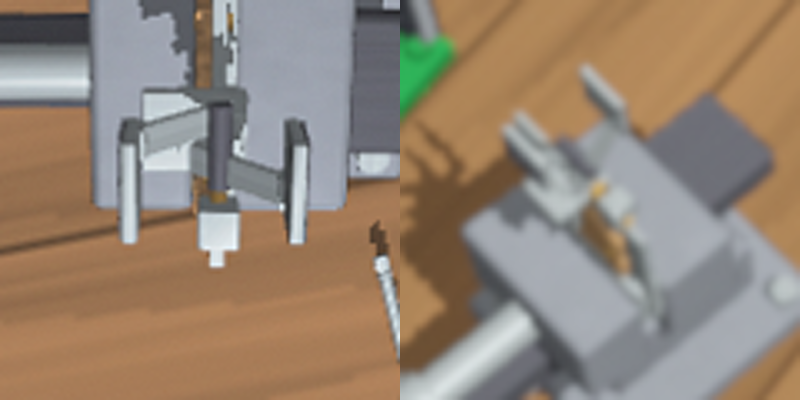

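Released. The tweezers stand upright across the pad: wrist crop plates at columns 128 and 298, bar at 142–245, stop block top at (198–240, 212–248). I'll check the bar-to-stop distance numerically.

```bash
python3 - <<'E'
from bench import sensors, optics
from h import *
np.set_printoptions(precision=1,suppress=True)
s,st=wrist(optics,sensors); T=s['W']@np.linalg.inv(s['T_tool_cam'])
def f(x,y,z): return (np.linalg.inv(T)@np.r_[wz(s,(220+x/3.333,150+y/3.333),z),1])[:3]
for n,p in dict(barFar=(165,170,166),barNear=(165,91,166),blkNear=(219,213,176),blkFar=(219,249,176),pL=(128,145,207+12),pLf=(128,242,219),pR=(298,147,219),pRf=(298,242,219)).items(): print(n,f(*p))
w=dict(np.load("w4.npz")); T=w['W']@np.linalg.inv(w['T_tool_cam'])
for p in ((352,275,170),(352,275,165.5),(352,298,170)): print((np.linalg.inv(T)@np.r_[wz(w,(210+p[0]/4.5,120+p[1]/4.5),p[2]),1])[:3])
cv2.imwrite("pics/w8.png",cv2.resize(s['pixels'][170:230,250:310][:,:,::-1],(600,600),interpolation=cv2.INTER_CUBIC))
E
```

```text
barFar [-11.8  -7.9 165.6]
barNear [ 12.2  -7.8 165.3]
blkNear [-21.9   8.  155.7]
blkFar [-33.1   8.2 155.8]
pL [ 10.1 -15.5 112.4]
pLf [-15.2 -16.  112.7]
pR [  9.8  26.1 112.2]
pRf [-15.1  26.9 112.5]
[ 21.5   8.4 108. ]
[ 20.5   8.6 112.5]
[ 17.4   8.5 108. ]
```

View pics/w8.png

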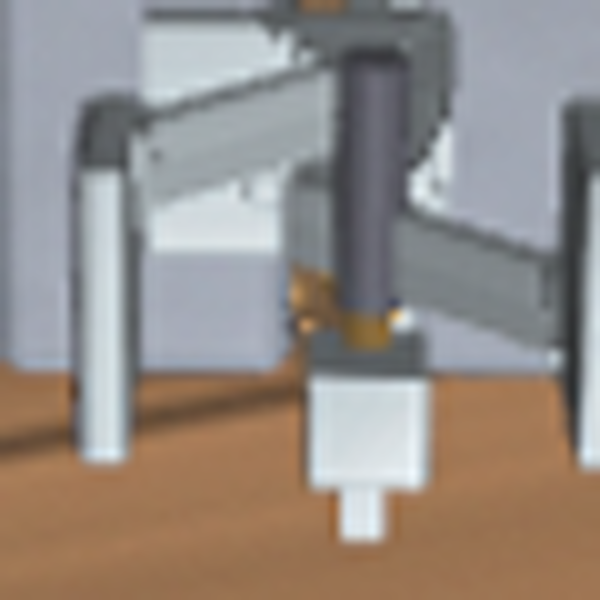

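Bar end to block face measures 10.1 mm and the screw sticks out 10.0 mm, so the tweezers are butted. The plate spread fits jaws closed on a home lining. Handing in.

```bash
python3 -c "
from bench import job
print(job.hand_in())"
```

```text
the job is handed in; nothing more can be done
None
```

The job is handed in: the steel tweezers are butted on the stop screw, closed over the pad and standing upright, at about 14 s. The final pictures and plate spread fit a lining clipped home, though I couldn't measure its gap directly.

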